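# Pin the mirror clamp's arm and bayonet the mirror into its socket

## Task

Put the clamp on the wardrobe ledge back to use: first drop the headed steel pin down through the fork and the arm's lug until its head sits on the fork, and let it go. Then fit the round mirror into the clamp's socket: push it down against the spring until its collar is fully home on the socket's rim, turn it a quarter turn clockwise (seen from above) to the stop, and finish while still holding the mirror there, pressed fully home, because the spring lifts it again when let go. Leave the other things on the ledge and the table where they are.

Things in the scene. Friction and masses are not known exactly. Their poses are not given: they have to be found in the camera images.
- mirror: Round two-sided mirror on a bayonet plug, grey plastic, about 130 g, same after a half turn. Origin: on the plug's axis at its collar's underside; z up, x in the plane of the mirror disc, y normal to it. Collar 54 mm across, z 0 to 6 mm; neck 14 mm across; disc 90 mm across, 12 mm thick (y -6 to 6), centre z = 59 mm, top z = 104 mm. Starts upright in its stand, collar on the stand's top.
- mirror_grip (a point): Point in the mirror disc at z = 88 mm above the collar's underside, 16 mm below the disc's top edge: grip here across the 12 mm thickness (along the mirror's y), from above. Axes as the mirror's.
- plug_end (a point): Centre of the end of the mirror's plug, 26 mm below the collar's underside. Plug 26 mm across, tapered to 18 mm over the last 7 mm. Two steel cross pins, 6 mm thick, stick out along the mirror's +x and -x to 18.5 mm from the axis; their centre line is 16 mm below the collar's underside.
- mirror_stand: Fixed wooden block 76 x 76 x 36 mm with a square hole 42 mm wide that holds the mirror's plug. Origin: centre of its underside on the table.
- pin: Headed steel pin, about 50 g. Origin: on the axis at the underside of its head; z up. Head: cylinder 22 mm across, 16 mm high (z 0 to 16 mm), the place to grip. Shank: 10 mm across, z -34 to 0 mm, tapered to 6 mm over its last 6 mm. At the start it stands in its wooden stand, head on the stand's top.
- pin_stand: Fixed wooden block 60 x 60 x 50 mm with a square hole 14 mm wide that holds the pin's shank. Origin: centre of its underside on the table. The two stands may have changed sides.
- pin_seat (a point): Centre of the square hole (12.5 mm) in the top of the clamp's fork (44 mm square), 102 mm above the table; axes are the clamp's: z up, y towards the socket, x towards the ledge. The hole runs down through upper cheek, lug and lower cheek (27 mm, already in line, open below). Pin fully seated: pin at this point.
- socket_rim (a point): Centre of the mouth of the clamp's bayonet socket on its flat rim, 110 mm above the table, 100 mm from pin_seat along the clamp's y; axes as the clamp's. Fixed grey block 52 mm square, bore 29 mm across, with a slot 11 mm wide at its +x and -x sides for the cross pins: the mirror enters with its x along this x (either way round). Mirror fully home: mirror here, collar on the rim.
- socket_gallery (a point): On the socket's axis 16 mm below the rim: where the cross pins turn, under a roof 9 mm thick. They clear the roof once the collar is within 4 mm of the rim; then about 80 degrees clockwise seen from above (negative about z) brings them to a fixed stop. The other way is blocked. Axes as the clamp's.
- spring_plate (a joint): Sprung plate inside the socket, value in m it is pressed down: 0 free (its face 18 mm below the rim), 0.008 with the mirror fully home. It pushes up with 3 N when the plug first touches it (collar 8 mm above the rim) and about 8.6 N with the mirror home. If the twisted mirror is let go it lifts by 4 mm.
- ledge: Fixed wooden ledge: board 200 mm deep (x), 720 mm long (y), its top 72 mm above the table. Origin: on the table under the middle of the board's front edge; x away from the robot.
- lotion_pot: Bystander: white ceramic pot with screw lid, 68 mm across, 58 mm high, on the ledge. Origin: centre of its underside.
- sunglasses_case: Bystander: purple plastic case 60 x 160 x 44 mm, on the ledge, long along its y. Origin: centre of its underside.
- bobby_box: Bystander: flat steel box 52 x 77 x 25 mm on the table. Origin: centre of its underside.
- hair_pick: Bystander: flat wooden hair pick 170 mm long (x), 62 mm wide, 8 mm thick, on the table. Origin: underside, at the root of its teeth.
Mind the look-alikes: they are no part of the job. There is more than one size of the pin; the one meant has the size given above.

How it is judged:
On the way, in this order (a step that is already met when the one before it is completed fails the run):
1. the pin is seated in fork and lug, and let go (horizontal distance between pin and pin_seat below 0.004 m and z of pin in the frame of pin_seat between -0.004 and 0.0025 m and angle between pin's own z axis and vertical below 0.15 rad and contact force between the fingers and pin below 0.1 N), for 0.2 s.
2. the mirror's plug is pushed down against the spring in the socket, not yet turned (horizontal distance between mirror and socket_rim below 0.005 m and angle between mirror's own z axis and vertical below 0.12 rad and value of joint spring_plate above 0.0035 m and angle between the x axis of mirror and the x axis of socket_rim, either way round below 0.45 rad), for 0.05 s.
At the end, for the whole second after the job is handed in: Pin seated: head within 2.5 mm of the fork, within 4 mm of its hole, upright. Mirror upright in the socket (axis within 5 mm), collar within 2 mm of the rim, spring pressed 5.5 mm or more, turned over 1.2 rad (69 deg) from the slots, still, and held by the fingers with over 2 N (horizontal distance between pin and pin_seat below 0.004 m and z of pin in the frame of pin_seat between -0.004 and 0.0025 m and angle between pin's own z axis and vertical below 0.15 rad and horizontal distance between mirror and socket_rim below 0.005 m and angle between mirror's own z axis and vertical below 0.12 rad and z of mirror in the frame of socket_rim below 0.002 m and value of joint spring_plate above 0.0055 m and angle between the x axis of mirror and the x axis of socket_rim, either way round above 1.2 rad and contact force between the fingers and mirror above 2 N and linear speed of mirror below 0.02 m/s); the arm keeps its last pose, push and grip.
It fails at once if the lotion pot is moved by more than 30 mm (distance of lotion_pot from where it was at the start of the episode above 0.03 m).
It fails at once if the sunglasses case is moved by more than 30 mm (distance of sunglasses_case from where it was at the start of the episode above 0.03 m).
It fails at once if the bobby box is moved by more than 30 mm (distance of bobby_box from where it was at the start of the episode above 0.03 m).
It fails at once if the hair pick is moved by more than 30 mm (distance of hair_pick from where it was at the start of the episode above 0.03 m).
It also fails if it takes over 58 s, if anything falls off the work surface, if the arm or the gripper's body presses on something with over 40 N, if the wrist force passes 120 N, or if a joint passes its speed limit or range.

## Robot

A 6-joint arm with a two-finger parallel gripper is mounted at the origin on the work surface. World frame = base frame: x ahead of the robot, y to its left, z up, the work surface at z = 0. Lengths are in m, angles in rad, forces in N, time in s.
With the tool pointing down it reaches from about 0.35 to 0.975 m from the base axis. Payload 7.1 kg.
Tool frame: the origin (TCP) lies midway between the tips of the shut fingers; the grasp point (between the pads) lies 19 mm behind it; z points along the fingers, y is the line along which they close (so a half turn about z gives the same grasp; the last joint's range is limited). The gripper opens to 88 mm and grips with 3 to 60 N. Pads are 20 mm wide; open, the fingers measure 115 mm over their backs; the gripper's body (75 mm by 178 mm) begins 61 mm behind the grasp point.
Start: joints at [1.094, 0.423, 1.63, -0, 1.089, -0.019], TCP at [0.276, 0.561, 0.197] pointing down, gripper open.
Joint ranges: [-3, 3], [-0.9, 2.11], [0.09, 2.58], [-1.31, 4.45], [0.11, 2.69], [-2.54, 2.54]. Speed limits (rad/s): [2.39, 2.39, 3.01, 3.14, 3.14, 3.14].

## Interface

Orientations are given as a unit quaternion [w, x, y, z].
In Python, from cell import ctrl gives the robot as it stands.
- The arm moves only by the tool move_arm, never from a script. Its argument "rows" is a list of rows, each an object with "claw": the finger opening in m, from 0 to 0.0878; "slide": the shift along the world's x, y, z in m, a list of three; "spin": the turn about the world's z in degrees. A call has 1 to 8 rows; each row shifts and turns the commanded pose from where the row before left it; what a row does not reach is not made up. A row lasts 1/8 s, in which the tool goes at most 62.5 mm and 10.7 degrees, less where a joint would pass 70% of its speed; a pose out of reach is approached as far as the arm can. A call with a gripper value outside its range is refused whole. The fingers move at their own pace and stop on an object; "squeeze" is the grip in N (left out, the last holds). Time passes only in rows, so rows that do not move let the fingers close. It gives the time, the measured TCP pose, the force, the opening and the grip force at its end, in the units of the state.
- ctrl.observe(): the state, without advancing time (a new reading comes with each control period).
- ctrl.grab_frame(name): name is "side" or "top" or "wrist"; returns the picture (384x512x3 uint8, red, green, blue); there is no depth.
- ctrl.camera_params(name): a dict with "intrinsics" (3x3 intrinsics, pixels), "world_from_camera" (4x4, takes a point from camera to world coordinates). Camera axes: x right, y down, z forward; pixel columns grow to the right and rows downward; lengths in m; the calibration is good to about 2 mm. A picture is of the moment at which its call begins: read the wrist's pose just before it. camera_params takes no time and is no camera call; for the wrist camera it gives the pose at the moment of the call.
- ctrl.finish_job(): hands the job in; it is judged then, once.
Trained networks look in the newest picture that a camera, given by its name, has taken for a name from the list of things; names that differ only in an ending like _2 or _b are one class to them, and where a whole thing is asked for, a point or a joint stands for the part that bears it (a point fixed in the world has none). Each returns a list of dicts, best first, with "p" (0 to 1); they miss things now and then, are a little off and sometimes report something else, mostly with a low value. They report only what shows in the picture. A call takes as long as a camera call. They do not tell look-alikes from the thing itself.
- ctrl.boxes_of(camera, label): "xy" ([column, row] in pixels, amid what is visible of it).
- ctrl.silhouettes(camera, label): "pixels" (384x512 bool, what is visible of it) and "xy" ([column, row] in pixels, amid what is visible of it).
- ctrl.mark_of(camera, label): "xy" ([column, row] in pixels: a listed point, or the origin of a listed thing).
The state is a dict: "clock": time; "joint_pos": joint angles; "qd": joint speeds; "joint_torque": joint torques, N m; "ee_pos": TCP position; "ee_rot": TCP orientation; "wrist_force": force on the tool from outside, world axes, zero at the start; "torque": the same for the moment, N m; "grip_width": finger opening in m; "grasp_force": force on a finger pad.
Only numpy, scipy, OpenCV 4.12 (cv2) and the standard library are available. Lean on these libraries where they do the work, as an engineer would, in place of code of your own. Each camera call takes 0.05 s, during which the arm holds its last target. There are 200 camera calls.

## Working session

There is one attempt and no reset: what is moved stays moved. The work goes in short steps, Python scripts to look and compute and a tool call to move; the robot and the scene stay as the last step left them, time stands still between calls to the robot, and variables do not carry over. Pictures are saved under pics/ and viewed, at most 10 in all, crops included, and the job is handed in when it is done.

Besides the shell and the picture viewer there is one more tool, called by a JSON object that holds its "op" and its "data", one argument or row to a line. move_arm: Moves the arm, as the interface text tells. Its arguments: {"type":"object","properties":{"rows":{"type":"array","items":{"type":"object","properties":{"claw":{"type":"number"},"slide":{"type":"array","items":{"type":"number"}},"spin":{"type":"number"}}}},"squeeze":{"type":"number"}},"required":["rows"]}

```bash
mkdir -p pics
cat > h.py <<'E'
import numpy as np, cv2
from cell import ctrl
def cam(n):
    p=ctrl.camera_params(n); return np.array(p["intrinsics"]),np.array(p["world_from_camera"])
def ray(n,xy,C=None):
    K,T=C or cam(n); d=T[:3,:3]@np.linalg.inv(K)@np.array([xy[0],xy[1],1.]); return T[:3,3],d/np.linalg.norm(d)
def tri(rs):
    A=np.zeros((3,3));b=np.zeros(3)
    for o,d in rs:
        P=np.eye(3)-np.outer(d,d);A+=P;b+=P@o
    x=np.linalg.solve(A,b); return x,[float(np.linalg.norm((np.eye(3)-np.outer(d,d))@(x-o))) for o,d in rs]
def atz(r,z):
    o,d=r; return o+d*(z-o[2])/d[2]
def proj(n,X,C=None):
    K,T=C or cam(n); p=K@(np.linalg.inv(T)@np.append(X,1))[:3]; return p[:2]/p[2]
E
python3 - <<'E'
from h import *
ims=[]
for n in ["side","top"]:
    im=ctrl.grab_frame(n); cv2.imwrite(f"pics/{n}0.png",im[:,:,::-1])
    K,T=cam(n); print(n,K[0,0],T[:3,3].round(3),T[:3,2].round(2))
    for l in ["mirror","mirror_grip","mirror_stand","pin","pin_stand","pin_seat","socket_rim","lotion_pot","sunglasses_case","bobby_box","hair_pick","ledge"]:
        print(l,[(np.round(m["xy"]).tolist(),round(m["p"],2),atz(ray(n,m["xy"]),0.05).round(3).tolist()) for m in ctrl.mark_of(n,l)])
E
```

```text
side 367.53123279593177 [0.361 0.551 0.804] [ 0.25 -0.57 -0.78]
mirror [([345.0, 147.0], 0.87, [0.446, -0.244, 0.05])]
mirror_grip [([355.0, 127.0], 0.77, [0.444, -0.34, 0.05])]
mirror_stand [([251.0, 142.0], 0.74, [0.702, -0.146, 0.05])]
pin [([228.0, 287.0], 0.76, [0.556, 0.278, 0.05]), ([357.0, 124.0], 0.69, [0.444, -0.355, 0.05]), ([257.0, 307.0], 0.67, [0.48, 0.293, 0.05]), ([256.0, 347.0], 0.55, [0.446, 0.365, 0.05]), ([263.0, 202.0], 0.32, [0.58, 0.039, 0.05])]
pin_stand [([259.0, 315.0], 0.65, [0.469, 0.305, 0.05])]
pin_seat [([297.0, 154.0], 0.93, [0.563, -0.16, 0.05])]
socket_rim [([278.0, 174.0], 0.86, [0.581, -0.064, 0.05])]
lotion_pot [([255.0, 316.0], 0.68, [0.474, 0.311, 0.05]), ([155.0, 236.0], 0.62, [0.771, 0.238, 0.05]), ([255.0, 306.0], 0.6, [0.483, 0.291, 0.05])]
sunglasses_case [([251.0, 139.0], 0.75, [0.707, -0.155, 0.05]), ([282.0, 176.0], 0.75, [0.572, -0.065, 0.05])]
bobby_box [([332.0, 195.0], 0.88, [0.427, -0.059, 0.05])]
hair_pick [([316.0, 261.0], 0.91, [0.402, 0.139, 0.05]), ([251.0, 140.0], 0.42, [0.705, -0.151, 0.05]), ([344.0, 149.0], 0.35, [0.447, -0
[... 208 characters left out ...]
57.0], 0.88, [0.448, -0.273, 0.05])]
mirror_stand [([363.0, 260.0], 0.95, [0.438, -0.241, 0.05])]
pin [([112.0, 230.0], 0.6, [0.45, 0.372, 0.05]), ([146.0, 224.0], 0.58, [0.474, 0.294, 0.05]), ([273.0, 199.0], 0.28, [0.567, -0.012, 0.05])]
pin_stand [([152.0, 224.0], 0.86, [0.474, 0.277, 0.05])]
pin_seat [([183.0, 117.0], 0.32, [0.761, 0.24, 0.05])]
socket_rim [([273.0, 198.0], 0.68, [0.569, -0.013, 0.05])]
lotion_pot [([185.0, 117.0], 0.55, [0.762, 0.235, 0.05])]
sunglasses_case [([323.0, 155.0], 0.66, [0.693, -0.129, 0.05])]
bobby_box [([299.0, 262.0], 0.66, [0.417, -0.088, 0.05])]
hair_pick [([218.0, 262.0], 0.93, [0.401, 0.108, 0.05])]
ledge [([268.0, 192.0], 0.64, [0.584, 0.002, 0.05])]
```

```bash
ls . pics
```

```text
.:
h.py
pics

pics:
side0.png
top0.png
```

View pics/side0.png

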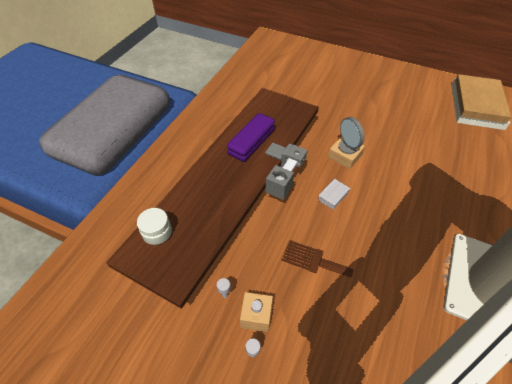

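View pics/top0.png

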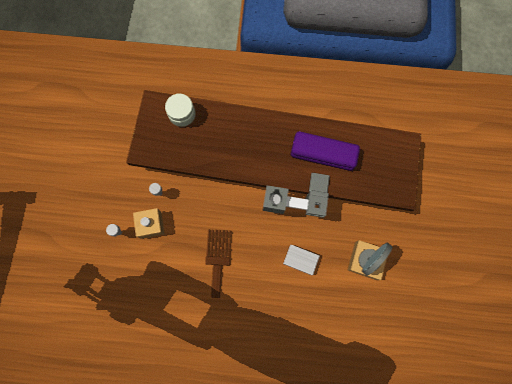

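Side view: pin in its stand (257,306), two loose look-alikes (223,287) and (253,347), fork (293,155), socket (280,180), mirror (350,135). Top view agrees: pin (146,222), fork hole about (318,206), socket (276,198), mirror on its stand (370,260).

{"op": "move_arm", "data": {
  "rows": [
    {"slide": [0.03,-0.05,0.02],"claw": 0.06},
    {"slide": [0.03,-0.05,0.02]},
    {"slide": [0.03,-0.05,0.02]},
    {"slide": [0.02,-0.05,0.02]},
    {"slide": [0.02,-0.04,0.02]},
    {"slide": [0,0,0]}
  ]
}}

```text
$.rows[0]: bad value
```

Run:
```python
from h import *
s=ctrl.observe();print(s["clock"],s["ee_pos"],s["ee_rot"])
C=cam("wrist");print(C[1].round(3).tolist(),C[0][0,0])
im=ctrl.grab_frame("wrist"); cv2.imwrite("pics/w1.png",im[:,:,::-1])
for l in ["pin","pin_stand"]:
    for m in ctrl.mark_of("wrist",l): print(l,np.round(m["xy"],1),round(m["p"],2),atz(ray("wrist",m["xy"],C),0.05).round(4))
```

```text
1.3 [0.27620678 0.56064968 0.19737328] [-5.70944738e-06  2.26914004e-01  9.73914799e-01 -1.48502700e-06]
[[0.441, 0.868, 0.229, 0.214], [0.897, -0.426, -0.114, 0.593], [-0.001, 0.256, -0.967, 0.384], [0.0, 0.0, 0.0, 1.0]] 331.4929399652624
pin [182.2 363.6] 0.93 [0.4481 0.3766 0.05  ]
pin_stand [151.5 378.1] 0.61 [0.4502 0.3322 0.05  ]
```

{"op": "move_arm", "data": {
  "rows": [
    {"slide": [0.03,-0.05,0.02],"claw": 0.06,"spin": 0},
    {"slide": [0.03,-0.05,0.02],"claw": 0.06,"spin": 0},
    {"slide": [0.03,-0.05,0.02],"claw": 0.06,"spin": 0},
    {"slide": [0.02,-0.05,0],"claw": 0.06,"spin": 0},
    {"slide": [0.02,-0.04,0],"claw": 0.06,"spin": 0},
    {"slide": [0,0,0],"claw": 0.06,"spin": 0}
  ]
}}

```text
clock: 2.2
ee_pos: [0.4072, 0.3185, 0.2577]
ee_rot: [0.0, 0.229, 0.973, 0.0]
wrist_force: [1.0, 0.3, 0.6]
grip_width: 0.0602
grasp_force: 0.0
```

Run:
```python
from h import *
s=ctrl.observe();print(s["clock"],s["ee_pos"],s["ee_rot"])
C=cam("wrist");print(C[1][:3,3].round(3).tolist())
im=ctrl.grab_frame("wrist"); cv2.imwrite("pics/w1.png",im[:,:,::-1])
for l in ["pin","pin_stand"]:
    for m in ctrl.mark_of("wrist",l): print(l,np.round(m["xy"],1),round(m["p"],2),atz(ray("wrist",m["xy"],C),0.05).round(4))
```

```text
2.2 [0.40715895 0.31850694 0.25767549] [2.14732812e-04 2.28767755e-01 9.73481005e-01 1.81616445e-05]
[0.345, 0.351, 0.444]
pin [309.3 177.4] 0.83 [0.4524 0.3685 0.05  ]
pin [283.3 279.4] 0.78 [0.5635 0.2812 0.05  ]
pin [265.3 217.5] 0.55 [0.475  0.2978 0.05  ]
pin_stand [263.9 212.9] 0.63 [0.4687 0.299  0.05  ]
```

View pics/w1.png

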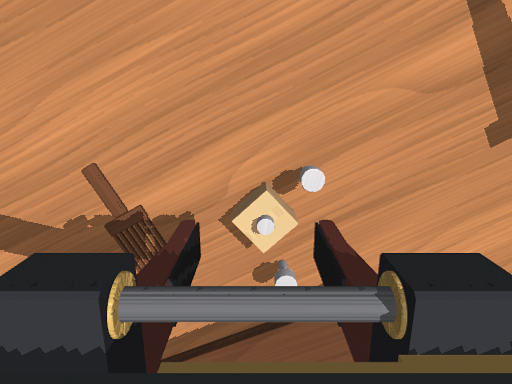

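Wrist view: pin in stand at (265,226), look-alikes at (313,180) and (286,280), hair pick left. Moving closer for a second view.

{"op": "move_arm", "data": {
  "rows": [
    {"slide": [0.01,0,-0.05],"claw": 0.06,"spin": 0},
    {"slide": [0.01,0,-0.04],"claw": 0.06,"spin": 0},
    {"slide": [0,0,0],"claw": 0.06,"spin": 0}
  ]
}}

```text
clock: 2.72
ee_pos: [0.4242, 0.3205, 0.1647]
ee_rot: [-0.002, 0.226, 0.974, -0.002]
wrist_force: [-0.1, 0.0, 0.8]
grip_width: 0.0599
grasp_force: 0.0
```

```bash
cat >> h.py <<'E'
def marks(n,l,near,z,r=0.04,C=None):
    C=C or cam(n)
    ms=[m for m in ctrl.mark_of(n,l) if np.linalg.norm(atz(ray(n,m["xy"],C),z)[:2]-np.array(near)[:2])<r]
    return ms[0]["xy"] if ms else None
E
python3 - <<'E'
from h import *
C=cam("wrist");im=ctrl.grab_frame("wrist"); cv2.imwrite("pics/w2.png",im[:,:,::-1])
w1=cv2.imread("pics/w1.png")
rs=[]
for n in ["side","top"]:
    ctrl.grab_frame(n)
for n in ["side","top","wrist"]:
    m=marks(n,"pin",(.475,.296),.05,C=C if n=="wrist" else None)
    print(n,m)
    if m is not None: rs.append(ray(n,m,C if n=="wrist" else None))
print("mark tri",tri(rs))
near={"wrist":(.475,.296)}
rr=[]
for n in ["side","top","wrist"]:
    for s in ctrl.silhouettes(n,"pin"):
        c=C if n=="wrist" else None
        p=atz(ray(n,s["xy"],c),.06)
        ys,xs=np.nonzero(s["pixels"]); print(n,s["xy"],round(s["p"],2),p.round(4),xs.min(),xs.max(),ys.min(),ys.max())
        if np.linalg.norm(p[:2]-[.475,.296])<.02: rr.append(ray(n,s["xy"],c))
print("sil tri",tri(rr), [atz(r,.058).round(4) for r in rr])
for m in ctrl.mark_of("wrist","pin_stand"): print("stand",atz(ray("wrist",m["xy"],C),0.0),m["p"])
E
```

```text
side None
top [145.8, 219.3]
wrist [258.0, 238.3]
mark tri (array([0.48381434, 0.29593145, 0.03997178]), [0.003264057540627495, 0.003264057540627598])
side [254.7, 347.7] 0.77 [0.4477 0.3696 0.06  ] 245 259 339 356
side [223.9, 283.1] 0.69 [0.564  0.2777 0.06  ] 217 228 278 292
top [156.2, 187.7] 0.6 [0.5647 0.2788 0.06  ] 150 161 183 194
top [145.9, 219.5] 0.49 [0.4837 0.292  0.06  ] 140 149 217 225
wrist [316.2, 185.2] 0.76 [0.4499 0.3683 0.06  ] 302 335 170 204
wrist [281.3, 326.1] 0.69 [0.5698 0.2774 0.06  ] 271 298 322 334
wrist [254.7, 242.4] 0.68 [0.4756 0.2936 0.06  ] 247 268 232 258
sil tri (array([0.48223032, 0.29296526, 0.05024782]), [0.0030815361152044703, 0.00308153611520445]) [array([0.484 , 0.2925, 0.058 ]), array([0.4763, 0.2932, 0.058 ])]
stand [0.48408948 0.296922   0.        ] 0.93
```

View pics/w2.png

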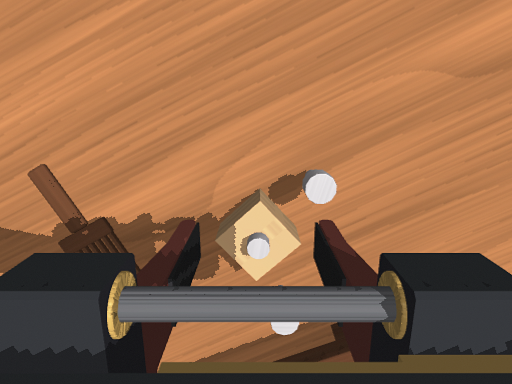

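Pin head in stand at (258,246), about 23 px ≈ 22 mm wide (look-alike at (320,188) ≈ 29 mm), so it is the right pin. I refine with color segmentation.

Run:
```python
from h import *
C=cam("wrist")
def seg(f,n,c,box):
    im=cv2.imread(f); x0,y0,x1,y1=box; s=im[y0:y1,x0:x1]
    hsv=cv2.cvtColor(s,cv2.COLOR_BGR2HSV)
    m=((hsv[...,1]<40)&(hsv[...,2]>90)).astype(np.uint8)
    k,l,st,ce=cv2.connectedComponentsWithStats(m)
    i=1+np.argmax(st[1:,4])
    v=hsv[...,2][l==i]; print(f,ce[i]+[x0,y0],st[i]+[x0,y0,0,0,0], np.percentile(v,[5,50,95]))
    top=((l==i)&(hsv[...,2]>np.percentile(v,50)*0.93)).astype(np.uint8)
    k,l2,st2,ce2=cv2.connectedComponentsWithStats(top); j=1+np.argmax(st2[1:,4]); print("  top",ce2[j]+[x0,y0],st2[j]+[x0,y0,0,0,0])
    return ce2[j]+[x0,y0], ce[i]+[x0,y0]
out=[seg("pics/side0.png","side",None,(245,293,270,316)),seg("pics/top0.png","top",None,(135,212,158,234)),seg("pics/w2.png","wrist",C,(235,225,285,270))]
for k,z in ((0,.066),(1,.059)):
    rs=[ray(n,o[k],C if n=="wrist" else None) for n,o in zip(["side","top","wrist"],out)]
    print(tri(rs),[atz(r,z).round(4) for r in rs])
    print(tri([rs[0],rs[2]]))
```

```text
pics/side0.png [256.24468085 305.74468085] [252 300  10  12  94] [153.95 203.   210.  ]
  top [256.         304.92857143] [252 300   9  10  70]
pics/top0.png [144.91803279 221.09836066] [141 217   9   9  61] [127. 202. 211.]
  top [144.38 220.82] [141 217   8   8  50]
pics/w2.png [257.85892116 245.51037344] [247 233  23  26 482] [105. 224. 230.]
  top [258.03107345 248.3559322 ] [247 238  23  21 354]
(array([0.48077539, 0.2945076 , 0.0679805 ]), [0.0009915743796008521, 0.0020690609241453026, 0.0027151268841590723]) [array([0.4802, 0.2942, 0.066 ]), array([0.4795, 0.2936, 0.066 ]), array([0.4843, 0.295 , 0.066 ])]
(array([0.47838001, 0.29821036, 0.07926203]), [0.0006909113802370675, 0.000690911380237141])
(array([0.48050265, 0.29438898, 0.06284308]), [0.0010142545840154643, 0.0017614736061669913, 0.0025568414350873236]) [array([0.4801, 0.2931, 0.059 ]), array([0.4797, 0.2941, 0.059 ]), array([0.4845, 0.2947, 0.059 ])]
(array([0.47782639, 0.29817593, 0.07468721]), [0.0004419339919487136, 0.00044193399194870854])
```

{"op": "move_arm", "data": {
  "rows": [
    {"slide": [0.025,-0.013,-0.03],"claw": 0.06,"spin": 0},
    {"slide": [0.025,-0.01,-0.03],"claw": 0.06,"spin": 0},
    {"slide": [0.007,-0.003,-0.03],"claw": 0.06,"spin": 0},
    {"slide": [0,0,0],"claw": 0.06,"spin": 0},
    {"slide": [0,0,0],"claw": 0.06,"spin": 0}
  ]
}}

```text
clock: 3.85
ee_pos: [0.4833, 0.295, 0.0783]
ee_rot: [0.0, 0.227, 0.974, 0.0]
wrist_force: [0.2, 0.3, 0.0]
grip_width: 0.0604
grasp_force: 0.0
```

{"op": "move_arm", "data": {
  "rows": [
    {"slide": [0,0,-0.012],"claw": 0.05,"spin": 0},
    {"slide": [0,0,-0.012],"claw": 0.04,"spin": 0},
    {"slide": [0,0,0],"claw": 0.03,"spin": 0},
    {"slide": [0,0,0],"claw": 0.02,"spin": 0},
    {"slide": [0,0,0],"claw": 0.015,"spin": 0},
    {"slide": [0,0,0],"claw": 0.015,"spin": 0},
    {"slide": [0,0,0],"claw": 0.015,"spin": 0}
  ],
  "squeeze": 6
}}

```text
clock: 4.72
ee_pos: [0.4833, 0.2947, 0.0535]
ee_rot: [0.0, 0.227, 0.974, 0.0]
wrist_force: [0.1, -0.9, -0.6]
grip_width: 0.0151
grasp_force: 0.0
```

Run:
```python
from h import *
im=ctrl.grab_frame("wrist"); s=ctrl.grab_frame("side")
cv2.imwrite("pics/c1.png",np.hstack([im[:,:,::-1][150:384,130:400],cv2.resize(s[:,:,::-1][250:375,190:320],None,fx=1.87,fy=1.87)[:234]]))
```

```text
(no output)
```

View pics/c1.png

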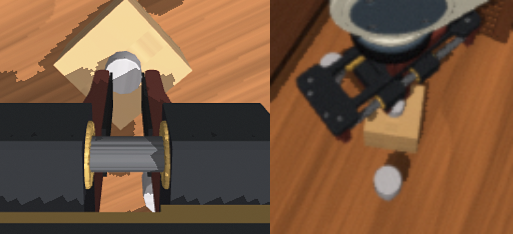

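Run:
```python
from h import *
C=cam("wrist");s=ctrl.observe();print(s["ee_pos"])
for n in [(254,217),(254,224)]:
  print(atz(ray("wrist",n,C),.066),atz(ray("wrist",n,C),.05))
t=np.array(s["ee_pos"]);print("tcp proj",proj("wrist",t,C),proj("wrist",t+[0,0,.013],C)); print(C[1].round(4))
```

```text
[0.48325958 0.29464793 0.05345687]
[0.47551033 0.29797274 0.066     ] [0.48050194 0.29534554 0.05      ]
[0.4792172  0.29613995 0.066     ] [0.48454906 0.29334452 0.05      ]
tcp proj [254.94523272 223.32153928] [254.80242159 231.4767718 ]
[[ 0.4414  0.8676  0.2291  0.4211]
 [ 0.8973 -0.4264 -0.1138  0.3266]
 [-0.0011  0.2558 -0.9667  0.2403]
 [ 0.      0.      0.      1.    ]]
```

{"op": "move_arm", "data": {
  "rows": [
    {"slide": [0,0,0],"claw": 0.05,"spin": 0},
    {"slide": [0,0,0],"claw": 0.06,"spin": 0},
    {"slide": [0,0,0.05],"claw": 0.06,"spin": 0},
    {"slide": [0,0,0.05],"claw": 0.06,"spin": 0},
    {"slide": [0,0,0],"claw": 0.06,"spin": 0}
  ]
}}

```text
clock: 5.45
ee_pos: [0.4857, 0.2961, 0.1574]
ee_rot: [0.003, 0.227, 0.974, 0.003]
wrist_force: [-0.4, 0.4, -0.3]
grip_width: 0.0589
grasp_force: 0.0
```

Run:
```python
from h import *
s=ctrl.observe();C=cam("wrist");im=ctrl.grab_frame("wrist");cv2.imwrite("pics/w3.png",im[:,:,::-1]);np.save("w3C.npy",C[1])
t=np.array(s["ee_pos"])
print(t,"proj",proj("wrist",[t[0],t[1],.066],C),proj("wrist",[t[0],t[1],.05],C))
c=im[:,:,::-1][150:330,180:340]
cv2.imwrite("pics/c2.png",cv2.resize(c,None,fx=3,fy=3,interpolation=cv2.INTER_CUBIC))
```

```text
[0.48570352 0.29612009 0.15735198] proj [254.95369456 185.74849333] [254.95053087 181.4237814 ]
```

View pics/c2.png

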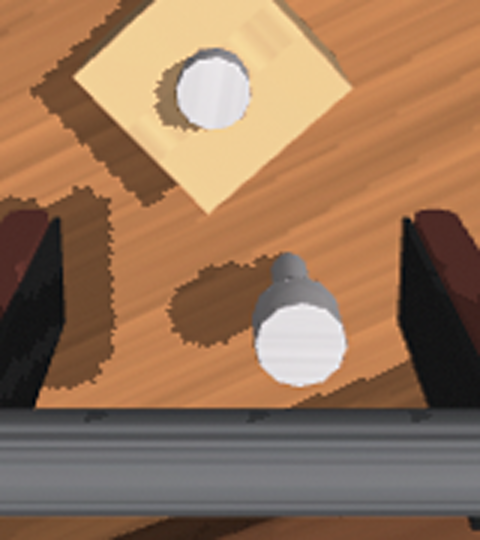

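Head top at about (251,181), upright in its stand. The tips evidently sit somewhat above the TCP, so the first close passed over it. I go lower with a small correction.

{"op": "move_arm", "data": {
  "rows": [
    {"slide": [-0.003,0.001,-0.05],"claw": 0.045,"spin": 0},
    {"slide": [0,0,-0.04],"claw": 0.045,"spin": 0},
    {"slide": [0,0,-0.01],"claw": 0.045,"spin": 0},
    {"slide": [0,0,-0.005],"claw": 0.045,"spin": 0},
    {"slide": [0,0,0],"claw": 0.045,"spin": 0}
  ]
}}

```text
clock: 6.12
ee_pos: [0.4807, 0.2959, 0.049]
ee_rot: [0.0, 0.227, 0.974, 0.0]
wrist_force: [-0.4, 1.2, 0.1]
grip_width: 0.0448
grasp_force: 0.0
```

{"op": "move_arm", "data": {
  "rows": [
    {"slide": [0,0,-0.002],"claw": 0.045,"spin": 0},
    {"slide": [0,0,-0.002],"claw": 0.045,"spin": 0},
    {"slide": [0,0,0],"claw": 0.045,"spin": 0}
  ]
}}

```text
clock: 6.5
ee_pos: [0.4803, 0.2957, 0.0447]
ee_rot: [0.0, 0.227, 0.974, 0.0]
wrist_force: [-0.4, -0.5, 0.6]
grip_width: 0.0449
grasp_force: 0.0
```

No stand contact even at TCP z=0.0447, which confirms the tips sit above the TCP while open. I close here and watch the grip.

{"op": "move_arm", "data": {
  "rows": [
    {"slide": [0,0,0],"claw": 0.035,"spin": 0},
    {"slide": [0,0,0],"claw": 0.025,"spin": 0},
    {"slide": [0,0,0],"claw": 0.018,"spin": 0},
    {"slide": [0,0,0],"claw": 0.018,"spin": 0},
    {"slide": [0,0,0],"claw": 0.018,"spin": 0}
  ],
  "squeeze": 6
}}

```text
clock: 7.12
ee_pos: [0.4802, 0.2956, 0.0444]
ee_rot: [-0.0, 0.227, 0.974, -0.0]
wrist_force: [-0.1, -0.8, 0.2]
grip_width: 0.0182
grasp_force: 0.0
```

{"op": "move_arm", "data": {
  "rows": [
    {"slide": [0,0,0],"claw": 0.035,"spin": 0},
    {"slide": [0,0,-0.003],"claw": 0.035,"spin": 0},
    {"slide": [0,0,-0.003],"claw": 0.035,"spin": 0},
    {"slide": [0,0,0],"claw": 0.035,"spin": 0}
  ]
}}

```text
clock: 7.62
ee_pos: [0.4799, 0.2955, 0.038]
ee_rot: [-0.0, 0.227, 0.974, -0.0]
wrist_force: [-0.3, -0.6, 0.1]
grip_width: 0.0349
grasp_force: 0.0
```

Run:
```python
from h import *
s=ctrl.observe();print(s["ee_pos"],s["wrist_force"],s["grip_width"])
im=ctrl.grab_frame("wrist")
cv2.imwrite("pics/c3.png",cv2.resize(im[:,:,::-1][170:300,180:330],None,fx=4,fy=4,interpolation=cv2.INTER_CUBIC))
```

```text
[0.4799361  0.29548343 0.0379839 ] [-0.25269016 -0.55788495  0.13063118] 0.03486991170381252
```

View pics/c3.png

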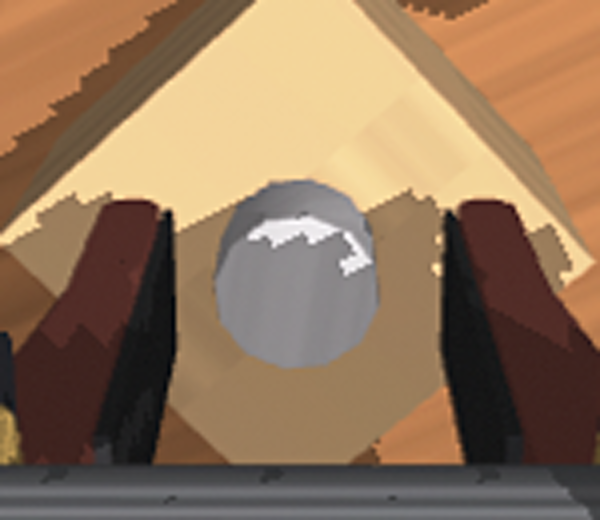

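The picture shows the head (centre (254,242)) centred between the tips, which are only level with the head's top (pad gap 67 px → depth 0.173 → z≈0.062). The tips are about 24 mm above the reported TCP, so I go 9 mm further down, watching the force.

{"op": "move_arm", "data": {
  "rows": [
    {"slide": [0,0,-0.003],"claw": 0.035,"spin": 0},
    {"slide": [0,0,-0.003],"claw": 0.035,"spin": 0},
    {"slide": [0,0,0],"claw": 0.035,"spin": 0}
  ]
}}

```text
clock: 8.05
ee_pos: [0.48, 0.2955, 0.0321]
ee_rot: [-0.0, 0.227, 0.974, -0.0]
wrist_force: [-1.1, -0.3, -0.0]
grip_width: 0.035
grasp_force: 0.0
```

{"op": "move_arm", "data": {
  "rows": [
    {"slide": [0,0,-0.002],"claw": 0.035,"spin": 0},
    {"slide": [0,0,0],"claw": 0.03,"spin": 0},
    {"slide": [0,0,0],"claw": 0.022,"spin": 0},
    {"slide": [0,0,0],"claw": 0.018,"spin": 0},
    {"slide": [0,0,0],"claw": 0.018,"spin": 0}
  ]
}}

```text
clock: 8.68
ee_pos: [0.4802, 0.2956, 0.0304]
ee_rot: [-0.0, 0.227, 0.974, -0.0]
wrist_force: [-0.3, -0.6, -0.2]
grip_width: 0.0217
grasp_force: 6.0
```

{"op": "move_arm", "data": {
  "rows": [
    {"slide": [0,0,0],"claw": 0.04,"spin": 0},
    {"slide": [0,0,0],"claw": 0.04,"spin": 0},
    {"slide": [0,0,0],"claw": 0.04,"spin": -10},
    {"slide": [0,0,0],"claw": 0.04,"spin": -10},
    {"slide": [0,0,0],"claw": 0.04,"spin": -10},
    {"slide": [0,0,0],"claw": 0.04,"spin": -10},
    {"slide": [0,0,0],"claw": 0.04,"spin": -10},
    {"slide": [0,0,0],"claw": 0.04,"spin": -10}
  ]
}}

```text
clock: 9.68
ee_pos: [0.4802, 0.2956, 0.0304]
ee_rot: [-0.0, 0.686, 0.728, 0.0]
wrist_force: [0.9, -0.2, 0.0]
grip_width: 0.0399
grasp_force: 0.0
```

{"op": "move_arm", "data": {
  "rows": [
    {"slide": [0,0,0],"claw": 0.04,"spin": -10},
    {"slide": [0,0,0],"claw": 0.04,"spin": -10},
    {"slide": [0,0,0],"claw": 0.04,"spin": -10},
    {"slide": [0,0,0],"claw": 0.035,"spin": 0},
    {"slide": [0,0,0],"claw": 0.022,"spin": 0},
    {"slide": [0,0,0],"claw": 0.015,"spin": 0},
    {"slide": [0,0,0],"claw": 0.015,"spin": 0},
    {"slide": [0,0,0],"claw": 0.015,"spin": 0}
  ],
  "squeeze": 15
}}

```text
clock: 10.68
ee_pos: [0.4803, 0.2956, 0.0304]
ee_rot: [0.0, 0.849, 0.528, 0.0]
wrist_force: [-0.1, -0.9, 1.0]
grip_width: 0.0214
grasp_force: 15.0
```

Pin held and centred by both grips. Lift and go to view the clamp.

{"op": "move_arm", "data": {
  "rows": [
    {"slide": [0,0,0.05],"claw": 0.015,"spin": 0},
    {"slide": [0,0,0.06],"claw": 0.015,"spin": 0},
    {"slide": [0.01,-0.05,0.03],"claw": 0.015,"spin": 0},
    {"slide": [0.01,-0.055,0.03],"claw": 0.015,"spin": 0},
    {"slide": [0.01,-0.06,0],"claw": 0.015,"spin": 0},
    {"slide": [0.01,-0.06,0],"claw": 0.015,"spin": 0},
    {"slide": [0.01,-0.06,0],"claw": 0.015,"spin": 0},
    {"slide": [0.01,-0.06,0],"claw": 0.015,"spin": 0}
  ]
}}

```text
clock: 11.68
ee_pos: [0.54, -0.0504, 0.2]
ee_rot: [-0.0, 0.849, 0.528, 0.0]
wrist_force: [1.1, -0.1, -0.8]
grip_width: 0.0214
grasp_force: 15.0
```

{"op": "move_arm", "data": {
  "rows": [
    {"slide": [0.005,-0.045,0],"claw": 0.015,"spin": 0},
    {"slide": [0.005,-0.025,0],"claw": 0.015,"spin": 0},
    {"slide": [0,0,0],"claw": 0.015,"spin": 0},
    {"slide": [0,0,0],"claw": 0.015,"spin": 0}
  ]
}}

```text
clock: 12.18
ee_pos: [0.5496, -0.1179, 0.1997]
ee_rot: [-0.0, 0.849, 0.528, -0.0]
wrist_force: [0.2, -0.0, -0.1]
grip_width: 0.0213
grasp_force: 15.0
```

Run:
```python
from h import *
C=cam("wrist");im=ctrl.grab_frame("wrist");cv2.imwrite("pics/w4.png",im[:,:,::-1]);np.save("w4C.npy",C[1])
for l in ["pin_seat","socket_rim"]:
    z={"pin_seat":.102,"socket_rim":.11}[l]
    for n in ["side","top","wrist"]:
        c=C if n=="wrist" else None
        print(l,n,[(np.round(m["xy"],1).tolist(),round(m["p"],2),atz(ray(n,m["xy"],c),z).round(4).tolist()) for m in ctrl.mark_of(n,l)])
```

```text
pin_seat side []
pin_seat top [([319.6, 201.7], 0.65, [0.5595, -0.1199, 0.102])]
pin_seat wrist [([258.1, 179.8], 0.77, [0.5527, -0.1139, 0.102]), ([229.6, 291.1], 0.44, [0.4794, -0.2009, 0.102])]
socket_rim side []
socket_rim top [([274.5, 199.1], 0.98, [0.5539, -0.0131, 0.11])]
socket_rim wrist [([211.6, 65.9], 0.83, [0.5611, -0.0138, 0.11])]
```

View pics/w4.png

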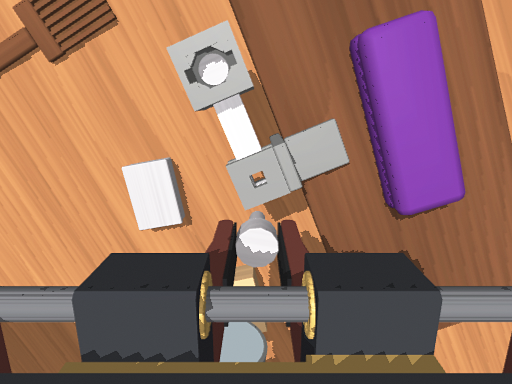

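Wrist view: fork hole at (258,179), socket bore at (211,66) with slots across it, held pin at (257,240) with shank tip at (257,213). Seat–socket distance measures 100.4 mm, as it must. I move the pin to hover above the hole and check again.

{"op": "move_arm", "data": {
  "rows": [
    {"slide": [0.003,0.004,-0.03],"claw": 0.015,"spin": 0},
    {"slide": [0,0,-0.03],"claw": 0.015,"spin": 0},
    {"slide": [0,0,-0.01],"claw": 0.015,"spin": 0},
    {"slide": [0,0,0],"claw": 0.015,"spin": 0},
    {"slide": [0,0,0],"claw": 0.015,"spin": 0}
  ]
}}

```text
clock: 13.15
ee_pos: [0.5539, -0.1147, 0.131]
ee_rot: [0.001, 0.849, 0.528, 0.001]
wrist_force: [0.3, -0.3, 1.1]
grip_width: 0.0214
grasp_force: 15.0
```

Run:
```python
from h import *
C=cam("wrist");im=ctrl.grab_frame("wrist");cv2.imwrite("pics/w5.png",im[:,:,::-1]);np.save("w5C.npy",C[1])
t=np.array(ctrl.observe()["ee_pos"]);print(t)
tip=t+[0,0,.0196-.034];print("tip proj",proj("wrist",tip,C),"head top",proj("wrist",t+[0,0,.0356],C))
C4=(C[0],np.load("w4C.npy"));t4=np.array([.5496,-.1179,.1997]);print("w4 tip proj",proj("wrist",t4+[0,0,-.0144],C4))
for l,z in [("pin_seat",.102),("socket_rim",.11)]:
    print(l,[(np.round(m["xy"],1).tolist(),round(m["p"],2),atz(ray("wrist",m["xy"],C),z).round(4).tolist()) for m in ctrl.mark_of("wrist",l)])
b=im[:,:,::-1];x=cv2.resize(b[110:270,190:330],None,fx=4,fy=4,interpolation=cv2.INTER_CUBIC)[:600]
cv2.imwrite("pics/c5.png",x)
```

```text
[ 0.55390053 -0.11473919  0.13109714]
tip proj [256.82668279 216.65212631] head top [256.99253849 250.29134182]
w4 tip proj [256.8448132  216.67324574]
pin_seat [([253.6, 208.9], 0.86, [0.5521, -0.1134, 0.102])]
socket_rim [([191.5, 63.0], 0.72, [0.5606, -0.0141, 0.11]), ([254.8, 210.1], 0.65, [0.5537, -0.1122, 0.11])]
```

View pics/c5.png

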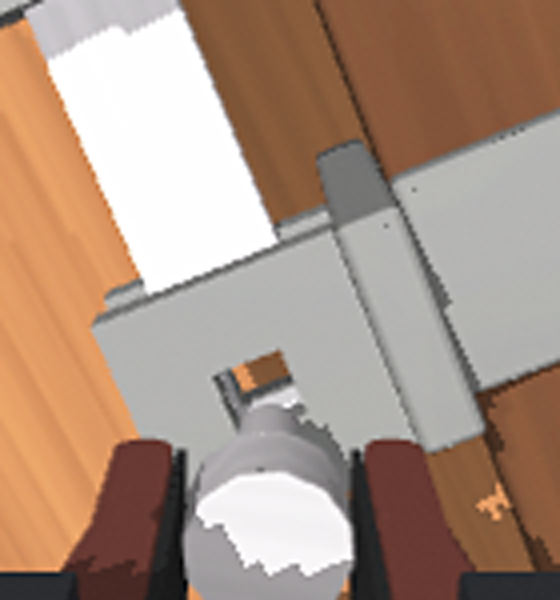

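Close-up: hole's centre at about (255,209) → (0.553,−0.114), and the shank tip at (256,216) sits as predicted, 13 mm above it. Commanded pose agrees within 1 mm, so I lower it.

{"op": "move_arm", "data": {
  "rows": [
    {"slide": [0,0,0],"claw": 0.015,"spin": 0},
    {"slide": [0,0,-0.01],"claw": 0.015,"spin": 0},
    {"slide": [0,0,-0.005],"claw": 0.015,"spin": 0},
    {"slide": [0,0,-0.005],"claw": 0.015,"spin": 0},
    {"slide": [0,0,-0.003],"claw": 0.015,"spin": 0},
    {"slide": [0,0,0],"claw": 0.015,"spin": 0}
  ]
}}

```text
clock: 14.05
ee_pos: [0.5529, -0.1145, 0.1066]
ee_rot: [-0.0, 0.849, 0.528, -0.0]
wrist_force: [0.7, -1.0, -0.1]
grip_width: 0.0212
grasp_force: 15.0
```

{"op": "move_arm", "data": {
  "rows": [
    {"slide": [0,0,-0.006],"claw": 0.015,"spin": 0},
    {"slide": [0,0,-0.006],"claw": 0.015,"spin": 0},
    {"slide": [0,0,-0.006],"claw": 0.015,"spin": 0},
    {"slide": [0,0,-0.004],"claw": 0.015,"spin": 0},
    {"slide": [0,0,0],"claw": 0.015,"spin": 0}
  ]
}}

```text
clock: 14.68
ee_pos: [0.5528, -0.1145, 0.0845]
ee_rot: [-0.0, 0.849, 0.528, -0.0]
wrist_force: [0.2, -0.7, -1.1]
grip_width: 0.0213
grasp_force: 15.0
```

{"op": "move_arm", "data": {
  "rows": [
    {"slide": [0,0,-0.001],"claw": 0.03,"spin": 0},
    {"slide": [0,0,0],"claw": 0.04,"spin": 0},
    {"slide": [0,0,0],"claw": 0.05,"spin": 0},
    {"slide": [0,0,0],"claw": 0.05,"spin": 0},
    {"slide": [0,0,0.03],"claw": 0.05,"spin": 0},
    {"slide": [0,0,0.05],"claw": 0.05,"spin": 0},
    {"slide": [0,0,0.04],"claw": 0.05,"spin": 0},
    {"slide": [0,0,0],"claw": 0.05,"spin": 0}
  ]
}}

```text
clock: 15.68
ee_pos: [0.5553, -0.115, 0.2074]
ee_rot: [0.002, 0.849, 0.528, 0.002]
wrist_force: [-0.4, 0.0, 0.2]
grip_width: 0.05
grasp_force: 0.0
```

Run:
```python
from h import *
C=cam("wrist");im=ctrl.grab_frame("wrist");cv2.imwrite("pics/w6.png",im[:,:,::-1]);np.save("w6C.npy",C[1])
t=ctrl.observe()["ee_pos"];print(t)
b=im[:,:,::-1]
def seg(x0,y0,x1,y1):
    hsv=cv2.cvtColor(b[y0:y1,x0:x1],cv2.COLOR_BGR2HSV); m=((hsv[...,1]<40)&(hsv[...,2]>190)).astype(np.uint8)
    k,l,st,ce=cv2.connectedComponentsWithStats(m)
    for i in range(1,k):
        if st[i,4]>60: print(ce[i]+[x0,y0],st[i]+[x0,y0,0,0,0])
seg(225,150,300,230)
for z in(.102,.118):print(z,"expected px",proj("wrist",[.553,-.1142,z],C))
print([(np.round(m["xy"],1),m["p"]) for m in ctrl.mark_of("wrist","pin")])
for l in ["mirror","mirror_grip","mirror_stand"]:
    print(l,[(np.round(m["xy"],1),m["p"]) for m in ctrl.mark_of("wrist",l)])
print("socket",[(np.round(m["xy"],1),m["p"],atz(ray("wrist",m["xy"],C),.11)) for m in ctrl.mark_of("wrist","socket_rim")])
```

```text
[ 0.55380413 -0.11468097  0.20521148]
[239.70318021 154.87985866] [226 150  30  15 283]
[253.20860215 186.76344086] [241 175  25  24 465]
0.102 expected px [253.4165765  183.55426512]
0.118 expected px [253.35317207 187.94057261]
[(array([252.8, 179.3]), 0.6)]
mirror [(array([226.3, 312.4]), 0.78)]
mirror_grip [(array([217.7, 364.8]), 0.6)]
mirror_stand [(array([230.3, 294.4]), 0.85), (array([251. , 178.1]), 0.59)]
socket []
```

View pics/w6.png

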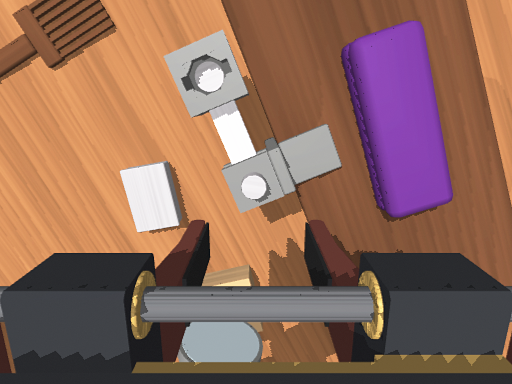

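The pin sits seated in the fork: head at (253,187) against the expected (253.4,187.9). That uses up my pictures, so I now measure the mirror numerically, by fitting its 3D model to the silhouettes.

{"op": "move_arm", "data": {
  "rows": [
    {"slide": [-0.025,-0.035,0.02],"claw": 0.05,"spin": 0},
    {"slide": [-0.03,-0.04,0.03],"claw": 0.05,"spin": 0},
    {"slide": [-0.03,-0.04,0],"claw": 0.05,"spin": 0},
    {"slide": [-0.03,-0.04,0],"claw": 0.05,"spin": 0},
    {"slide": [-0.025,-0.04,0],"claw": 0.05,"spin": 0},
    {"slide": [0,0,0],"claw": 0.05,"spin": 0},
    {"slide": [0,0,0],"claw": 0.05,"spin": 0}
  ]
}}

```text
clock: 16.85
ee_pos: [0.413, -0.3091, 0.2532]
ee_rot: [-0.001, 0.849, 0.528, -0.0]
wrist_force: [0.1, 0.6, 0.3]
grip_width: 0.0498
grasp_force: 0.0
```

```bash
cat > fit.py <<'E'
from h import *
from scipy.optimize import minimize
a=np.linspace(0,2*np.pi,48,endpoint=False)
disc=np.vstack([np.c_[45*np.cos(a),0*a+s,59+45*np.sin(a)] for s in(-6,6)])/1e3
col=np.vstack([np.c_[27*np.cos(a),27*np.sin(a),0*a+s] for s in(0,6)])/1e3
neck=np.vstack([np.c_[7*np.cos(a),7*np.sin(a),0*a+s] for s in(6,16)])/1e3
def render(q,C,S=4):
    x,y,z,th=q; R=np.array([[np.cos(th),-np.sin(th),0],[np.sin(th),np.cos(th),0],[0,0,1]])
    K,T=C; Ti=np.linalg.inv(T); m=np.zeros((384*S,512*S),np.uint8)
    for P in(disc,col,neck):
        p=(P@R.T+[x,y,z])@Ti[:3,:3].T+Ti[:3,3]; u=p@K.T; u=u[:,:2]/u[:,2:]
        cv2.fillConvexPoly(m,cv2.convexHull(np.round((u+.5)*S-.5).astype(np.int32)),1)
    return cv2.resize(m.astype(np.float32),(512,384),interpolation=cv2.INTER_AREA)
def fit(obs,q0,z=None):
    def f(p):
        q=p if z is None else [p[0],p[1],z,p[2]]
        return sum(1-np.minimum(r,s).sum()/np.maximum(r,s).sum() for r,s in((render(q,C)*v,s*v) for C,s,v in obs))
    p0=np.array(q0) if z is None else np.array([q0[0],q0[1],q0[3]])
    st=np.vstack([p0]+[p0+np.eye(len(p0))[i]*([.01,.01,.01,.3] if z is None else [.01,.01,.3])[i] for i in range(len(p0))])
    r=minimize(f,p0,method="Nelder-Mead",options=dict(initial_simplex=st,xatol=2e-4,fatol=1e-4)); return r.x,r.fun
E
cat > meas.py <<'E'
from fit import *
s=ctrl.observe();print(s["clock"],s["ee_pos"])
obs=[]
v1=np.ones((384,512))
for n in ["top","side","wrist"]:
    C=cam(n);im=ctrl.grab_frame(n);cv2.imwrite(f"pics/m_{n}.png",im[:,:,::-1])
    for l in ["mirror"]:
        for m in ctrl.silhouettes(n,l)[:1]:
            ys,xs=np.nonzero(m["pixels"]);print(n,m["xy"],round(m["p"],2),xs.min(),xs.max(),ys.min(),ys.max(),len(xs))
            np.save(f"sil_{n}.npy",m["pixels"]);np.save(f"C_{n}.npy",C[1]);np.save(f"K_{n}.npy",C[0]); obs.append((n,(C,m["pixels"].astype(np.float32),v1)))
    for l in ["mirror","mirror_grip","mirror_stand"]:
        print(n,l,[(np.round(m["xy"],1).tolist(),round(m["p"],2),atz(ray(n,m["xy"],C),{"mirror":.036,"mirror_grip":.124,"mirror_stand":0}[l]).round(4).tolist()) for m in ctrl.mark_of(n,l)[:2]])
for o in [obs]+[[o] for o in obs]:
    best=min((fit([x[1] for x in o],[.44,-.25,.036,th],z=.036) for th in(-1.2,-.6,0,.6,1.2)),key=lambda r:r[1])
    print([x[0] for x in o],best)
o=[x[1] for x in obs]; print("free z",min((fit(o,[.44,-.25,.036,th]) for th in(-.8,0,.8)),key=lambda r:r[1]))
E
python3 meas.py
```

```text
16.85 [ 0.41297772 -0.30907299  0.25322277]
top [372.2, 260.4] 0.77 359 389 244 274 573
top mirror [([368.2, 257.5], 0.71, [0.4458, -0.2567, 0.036])]
top mirror_grip [([379.1, 256.6], 0.66, [0.4428, -0.2563, 0.124])]
top mirror_stand [([365.9, 257.7], 0.72, [0.4478, -0.261, 0.0]), ([152.6, 224.9], 0.72, [0.4789, 0.2888, 0.0])]
side [350.5, 134.9] 0.89 339 363 117 153 746
side mirror [([350.3, 150.1], 0.8, [0.4309, -0.2521, 0.036])]
side mirror_grip [([356.4, 123.7], 0.83, [0.4361, -0.2665, 0.124])]
side mirror_stand [([342.6, 156.4], 0.66, [0.4479, -0.254, 0.0])]
wrist [257.5, 114.1] 0.75 215 304 90 136 2335
wrist mirror [([258.3, 114.5], 0.93, [0.4398, -0.2591, 0.036])]
wrist mirror_grip [([261.2, 117.0], 0.91, [0.4423, -0.2594, 0.124])]
wrist mirror_stand []
['top', 'side', 'wrist'] (array([ 0.44172699, -0.25835545, -0.62209867]), np.float64(0.20453543746536762))
['top'] (array([ 0.44061179, -0.25842469,  2.49259516]), np.float64(0.0932127596144291))
['side'] (array([ 0.44219555, -0.26011687, -0.6139768 ]), np.float64(0.04900359359686379))
['wrist'] (array([ 0.44178645, -0.2579159 , -0.61839229]), np.float64(0.03177677730080619))
free z (array([ 0.44173768, -0.25798844,  0.03740299, -0.62125476]), np.float64(0.19613655712994527))
```

Mirror at (0.4417, −0.2582), z 0.037 (as expected 0.036), x-yaw −35.6°. I align the gripper (spin +80.6°).

{"op": "move_arm", "data": {
  "rows": [
    {"slide": [0.004,0.008,0],"claw": 0.05,"spin": 10},
    {"slide": [0.004,0.007,0],"claw": 0.05,"spin": 10},
    {"slide": [0.004,0.006,0],"claw": 0.05,"spin": 10},
    {"slide": [0.004,0.006,0],"claw": 0.05,"spin": 10},
    {"slide": [0.004,0.006,0],"claw": 0.05,"spin": 10},
    {"slide": [0.004,0.006,0],"claw": 0.05,"spin": 10},
    {"slide": [0.003,0.006,0],"claw": 0.05,"spin": 10},
    {"slide": [0.002,0.006,0],"claw": 0.05,"spin": 10.6}
  ]
}}

```text
clock: 18.6
ee_pos: [0.4422, -0.2584, 0.254]
ee_rot: [0.0, 0.303, 0.953, -0.0]
wrist_force: [-0.1, -0.3, -0.0]
grip_width: 0.0501
grasp_force: 0.0
```

{"op": "move_arm", "data": {
  "rows": [
    {"slide": [0,0,-0.03],"claw": 0.05,"spin": 0},
    {"slide": [0,0,-0.03],"claw": 0.05,"spin": 0},
    {"slide": [0,0,0],"claw": 0.05,"spin": 0},
    {"slide": [0,0,0],"claw": 0.05,"spin": 0}
  ]
}}

```text
clock: 19.1
ee_pos: [0.4426, -0.2589, 0.1948]
ee_rot: [0.0, 0.306, 0.952, -0.0]
wrist_force: [-0.4, -0.1, 0.9]
grip_width: 0.0503
grasp_force: 0.0
```

Run:
```python
from fit import *
s=ctrl.observe();print(s["ee_pos"],s["ee_rot"])
C=cam("wrist");im=ctrl.grab_frame("wrist");cv2.imwrite("pics/m2.png",im[:,:,::-1])
m=ctrl.silhouettes("wrist","mirror")
for k in m[:2]:
    ys,xs=np.nonzero(k["pixels"]);print(k["p"],k["xy"],xs.min(),xs.max(),ys.min(),ys.max())
s=m[0]["pixels"].astype(np.float32)
v=np.ones((384,512)); v[250:]=0   # palm hides the rest
print(fit([(C,s,v)],[.4417,-.2582,.036,-.62],z=.036))
```

```text
[ 0.44256844 -0.25892722  0.19483074] [ 4.78441348e-04  3.06019611e-01  9.52025082e-01 -1.12681127e-04]
0.67 [254.2, 172.9] 231 283 133 233
(array([ 0.44221629, -0.258233  , -0.63111336]), np.float64(0.051987315010570856))
```

{"op": "move_arm", "data": {
  "rows": [
    {"slide": [0,0,-0.04],"claw": 0.05,"spin": 0},
    {"slide": [0,0,-0.04],"claw": 0.05,"spin": 0},
    {"slide": [0,0,-0.015],"claw": 0.05,"spin": 0},
    {"slide": [0,0,-0.01],"claw": 0.05,"spin": 0},
    {"slide": [0,0,0],"claw": 0.05,"spin": 0},
    {"slide": [0,0,0],"claw": 0.03,"spin": 0},
    {"slide": [0,0,0],"claw": 0.015,"spin": 0},
    {"slide": [0,0,0],"claw": 0.008,"spin": 0}
  ],
  "squeeze": 50
}}

```text
clock: 20.2
ee_pos: [0.4424, -0.2587, 0.0895]
ee_rot: [0.0, 0.306, 0.952, -0.0]
wrist_force: [-1.5, -0.1, 0.2]
grip_width: 0.0237
grasp_force: 0.0
```

{"op": "move_arm", "data": {
  "rows": [
    {"slide": [0,0,0],"claw": 0.004,"spin": 0},
    {"slide": [0,0,0],"claw": 0.004,"spin": 0},
    {"slide": [0,0,0],"claw": 0.004,"spin": 0}
  ]
}}

```text
clock: 20.58
ee_pos: [0.4421, -0.2586, 0.0891]
ee_rot: [0.0, 0.306, 0.952, -0.0]
wrist_force: [-1.0, 0.2, 2.6]
grip_width: 0.0114
grasp_force: 50.0
```

Mirror held at 50 N. Before lifting, I refine the socket pose from the stored at-rest picture w4 (rectified to the plane z = 0.11) and w5.

Run:
```python
from h import *
K=cam("wrist")[0]
for f,cx,cy in(("w4",.561,-.0143),("w5",.561,-.0143)):
    T=np.load(f+"C.npy");C=(K,T);im=cv2.imread(f"pics/{f}.png")
    S=.00025;N=400
    src=np.float32([[cx-.05,cy-.05],[cx+.05,cy-.05],[cx+.05,cy+.05],[cx-.05,cy+.05]])
    for z in (.110,.102):
        if z==.102: c0=(.5528,-.1143)
        else: c0=(cx,cy)
        P=np.float32([[c0[0]-.05,c0[1]-.05],[c0[0]+.05,c0[1]-.05],[c0[0]+.05,c0[1]+.05],[c0[0]-.05,c0[1]+.05]])
        px=np.float32([proj("wrist",[*p,z],C) for p in P])
        H=cv2.getPerspectiveTransform(px,np.float32([[0,0],[N,0],[N,N],[0,N]]))
        w=cv2.warpPerspective(im,H,(N,N),flags=cv2.INTER_LINEAR)
        cv2.imwrite(f"pics/r_{f}_{int(z*1000)}.png",w)
        hsv=cv2.cvtColor(w,cv2.COLOR_BGR2HSV)
        if z==.110:
            ring=w[N//2-95:N//2+96:10,N//2-95:N//2+96:10].reshape(-1,3)
            ref=np.median(hsv[(np.hypot(*(np.indices((N,N))-N//2))>78)&(np.hypot(*(np.indices((N,N))-N//2))<95)],axis=0)
            print(f,"ref hsv",ref)
            m=((hsv[...,1]<35)&(abs(hsv[...,2].astype(int)-ref[2])<14)).astype(np.uint8)
            m=cv2.morphologyEx(m,cv2.MORPH_OPEN,np.ones((5,5)))
            k,l,st,ce=cv2.connectedComponentsWithStats(m);i=1+np.argmax(st[1:,4])
            cs,_=cv2.findContours((l==i).astype(np.uint8),cv2.RETR_EXTERNAL,cv2.CHAIN_APPROX_NONE)
            (x,y),(a,b),an=cv2.minAreaRect(max(cs,key=cv2.contourArea))
            print(f,"centre",c0[0]+(x-N/2)*S,c0[1]+(y-N/2)*S,"size",a*S,b*S,"ang",an,"area",st[i,4]*S*S)
```

```text
w4 ref hsv [ 30.   4. 195.]
w4 centre 0.5596974868774415 -0.01360194091796875 size 0.051167469024658206 0.05119121551513672 ang 86.06522369384766 area 0.00171
w5 ref hsv [ 30.   4. 195.]
w5 centre 0.5598109130859376 -0.013572209167480469 size 0.051333499908447267 0.05138693618774414 ang 85.91438293457031 area 0.0017254375
```

Socket block: centre (0.5598, −0.014), side 51–52 mm as it must, yaw −4°. Lift, carry and spin +31.6°.

{"op": "move_arm", "data": {
  "rows": [
    {"slide": [0,0,0.03],"claw": 0.004,"spin": 0},
    {"slide": [0,0,0.05],"claw": 0.004,"spin": 0},
    {"slide": [0,0,0.05],"claw": 0.004,"spin": 0},
    {"slide": [0.015,0.035,0.011],"claw": 0.004,"spin": 5},
    {"slide": [0.02,0.04,0],"claw": 0.004,"spin": 5},
    {"slide": [0.02,0.04,0],"claw": 0.004,"spin": 5},
    {"slide": [0.02,0.04,0],"claw": 0.004,"spin": 5},
    {"slide": [0.02,0.04,0],"claw": 0.004,"spin": 5}
  ]
}}

```text
clock: 21.58
ee_pos: [0.5372, -0.0621, 0.2296]
ee_rot: [-0.0, 0.091, 0.996, -0.0]
wrist_force: [0.1, -0.5, -1.7]
grip_width: 0.0117
grasp_force: 50.0
```

{"op": "move_arm", "data": {
  "rows": [
    {"slide": [0.0127,0.03,0],"claw": 0.004,"spin": 5},
    {"slide": [0.01,0.0196,0],"claw": 0.004,"spin": 1.6},
    {"slide": [0,0,0],"claw": 0.004,"spin": 0},
    {"slide": [0,0,0],"claw": 0.004,"spin": 0},
    {"slide": [0,0,0],"claw": 0.004,"spin": 0}
  ]
}}

```text
clock: 22.2
ee_pos: [0.5593, -0.0149, 0.2299]
ee_rot: [-0.0, 0.036, 0.999, -0.0]
wrist_force: [-0.4, 1.1, -1.8]
grip_width: 0.012
grasp_force: 50.0
```

Run:
```python
from fit import *
s=ctrl.observe();print(s["ee_pos"],s["ee_rot"],s["grip_width"],s["grasp_force"])
q=s["ee_rot"];yaw=np.degrees(np.arctan2(q[2]**2-q[1]**2,2*q[1]*q[2]));print("tool y yaw",yaw,"q6",s["joint_pos"][5])
t=s["ee_pos"];q0=[t[0],t[1],t[2]-.0531,np.radians(yaw-90)]
for n in["top","side"]:
    C=cam(n);ctrl.grab_frame(n);m=ctrl.silhouettes(n,"mirror")
    if m:
        sl=m[0]["pixels"].astype(np.float32);r=render(q0,C);ys,xs=np.nonzero(sl);y2,x2=np.nonzero(r>.5)
        print(n,m[0]["p"],(xs.min(),xs.max(),ys.min(),ys.max()),"model",(x2.min(),x2.max(),y2.min(),y2.max()),len(xs),len(x2))
```

```text
[ 0.55934708 -0.01487701  0.22987935] [-1.63494933e-04  3.60061003e-02  9.99351553e-01 -9.13085809e-05] 0.011967525461880462 49.9946665763855
tool y yaw 85.87311272496564 q6 -1.5464229229506208
side 0.76 (np.int64(265), np.int64(301), np.int64(125), np.int64(166)) model (np.int64(264), np.int64(302), np.int64(120), np.int64(165)) 954 1272
```

{"op": "move_arm", "data": {
  "rows": [
    {"slide": [0.0005,0.0008,-0.02],"claw": 0.004,"spin": 0},
    {"slide": [0,0,-0.015],"claw": 0.004,"spin": 0},
    {"slide": [0,0,-0.006],"claw": 0.004,"spin": 0},
    {"slide": [0,0,-0.004],"claw": 0.004,"spin": 0},
    {"slide": [0,0,-0.004],"claw": 0.004,"spin": 0},
    {"slide": [0,0,0],"claw": 0.004,"spin": 0}
  ]
}}

```text
clock: 23.15
ee_pos: [0.5603, -0.0131, 0.1809]
ee_rot: [-0.0, 0.035, 0.999, -0.0]
wrist_force: [-0.3, -0.2, -0.5]
grip_width: 0.0116
grasp_force: 50.0
```

{"op": "move_arm", "data": {
  "rows": [
    {"slide": [0,-0.0008,-0.004],"claw": 0.004,"spin": 0},
    {"slide": [0,0,-0.003],"claw": 0.004,"spin": 0},
    {"slide": [0,0,-0.002],"claw": 0.004,"spin": 0},
    {"slide": [0,0,0],"claw": 0.004,"spin": 0}
  ]
}}

```text
clock: 23.65
ee_pos: [0.5602, -0.0139, 0.1718]
ee_rot: [-0.0, 0.035, 0.999, 0.0]
wrist_force: [0.4, 0.6, -1.6]
grip_width: 0.012
grasp_force: 50.0
```

{"op": "move_arm", "data": {
  "rows": [
    {"slide": [0,0,-0.002],"claw": 0.004,"spin": 0},
    {"slide": [0,0,-0.002],"claw": 0.004,"spin": 0},
    {"slide": [0,0,-0.001],"claw": 0.004,"spin": 0},
    {"slide": [0,0,0],"claw": 0.004,"spin": 0},
    {"slide": [0,0,0],"claw": 0.004,"spin": 0}
  ]
}}

```text
clock: 24.28
ee_pos: [0.5605, -0.014, 0.1672]
ee_rot: [0.0, 0.035, 0.999, -0.0]
wrist_force: [-0.6, -1.3, 4.7]
grip_width: 0.0116
grasp_force: 50.0
```

Spring engages as predicted (~6 N). Press on to the rim.

{"op": "move_arm", "data": {
  "rows": [
    {"slide": [0,0,-0.002],"claw": 0.004,"spin": 0},
    {"slide": [0,0,-0.002],"claw": 0.004,"spin": 0},
    {"slide": [0,0,0],"claw": 0.004,"spin": 0},
    {"slide": [0,0,0],"claw": 0.004,"spin": 0}
  ]
}}

```text
clock: 24.78
ee_pos: [0.5606, -0.0139, 0.1633]
ee_rot: [0.0, 0.035, 0.999, 0.0]
wrist_force: [-1.1, 0.3, 5.6]
grip_width: 0.0119
grasp_force: 50.0
```

{"op": "move_arm", "data": {
  "rows": [
    {"slide": [0,0,-0.001],"claw": 0.004,"spin": 0},
    {"slide": [0,0,0],"claw": 0.004,"spin": 0},
    {"slide": [0,0,0],"claw": 0.004,"spin": 0}
  ]
}}

```text
clock: 25.15
ee_pos: [0.5607, -0.014, 0.1631]
ee_rot: [0.001, 0.035, 0.999, -0.0]
wrist_force: [-4.2, -0.9, 13.6]
grip_width: 0.0119
grasp_force: 50.0
```

Collar home (force stepped up). Turn clockwise.

{"op": "move_arm", "data": {
  "rows": [
    {"slide": [0,0,0],"claw": 0.004,"spin": -5},
    {"slide": [0,0,0],"claw": 0.004,"spin": -10},
    {"slide": [0,0,0],"claw": 0.004,"spin": -10},
    {"slide": [0,0,0],"claw": 0.004,"spin": -10},
    {"slide": [0,0,0],"claw": 0.004,"spin": -5},
    {"slide": [0,0,0],"claw": 0.004,"spin": 0}
  ]
}}

```text
clock: 25.9
ee_pos: [0.5613, -0.0141, 0.163]
ee_rot: [0.001, 0.375, 0.927, 0.0]
wrist_force: [-0.9, 0.1, 11.2]
grip_width: 0.0117
grasp_force: 50.0
```

Run:
```python
from h import *
s=ctrl.observe();q=s["ee_rot"];print(s["clock"],s["ee_pos"],np.degrees(np.arctan2(q[2]**2-q[1]**2,2*q[1]*q[2])),s["wrist_force"],s["torque"],s["grasp_force"],s["joint_pos"][5])
```

```text
25.9 [ 0.5612782  -0.01409652  0.16303062] 45.91190310151978 [-0.88425843  0.0707663  11.19322939] [-0.08363625  0.34440308 -0.06920712] 49.996901750564575 -0.8474321620882644
```

Turning freely with low torque; continue to the stop.

{"op": "move_arm", "data": {
  "rows": [
    {"slide": [0,0,0],"claw": 0.004,"spin": -10},
    {"slide": [0,0,0],"claw": 0.004,"spin": -10},
    {"slide": [0,0,0],"claw": 0.004,"spin": -10},
    {"slide": [0,0,0],"claw": 0.004,"spin": -6},
    {"slide": [0,0,0],"claw": 0.004,"spin": -3},
    {"slide": [0,0,0],"claw": 0.004,"spin": 0},
    {"slide": [0,0,0],"claw": 0.004,"spin": 0}
  ]
}}

```text
clock: 26.78
ee_pos: [0.5605, -0.014, 0.1631]
ee_rot: [0.0, 0.663, 0.749, 0.0]
wrist_force: [-3.7, -0.7, 13.9]
grip_width: 0.012
grasp_force: 50.0
```

```bash
cat > st.py <<'E'
from h import *
s=ctrl.observe();q=s["ee_rot"];print(s["clock"],s["ee_pos"],np.degrees(np.arctan2(q[2]**2-q[1]**2,2*q[1]*q[2])),s["wrist_force"],s["torque"],s["grasp_force"],s["grip_width"])
E
python3 st.py
```

```text
26.775 [ 0.56051074 -0.01402118  0.16309829] 6.981176310845955 [-3.73822684 -0.69677909 13.9373692 ] [-0.10593374  0.93824566  0.06561423] 50.012059807777405 0.011988233431955554
```

{"op": "move_arm", "data": {
  "rows": [
    {"slide": [0,0,0],"claw": 0.004,"spin": -2},
    {"slide": [0,0,-0.0005],"claw": 0.004,"spin": -1},
    {"slide": [0,0,0],"claw": 0.004,"spin": 0},
    {"slide": [0,0,0],"claw": 0.004,"spin": 0}
  ]
}}

```text
clock: 27.28
ee_pos: [0.5602, -0.014, 0.1631]
ee_rot: [0.0, 0.682, 0.732, -0.0]
wrist_force: [-6.0, 1.0, 19.4]
grip_width: 0.0119
grasp_force: 50.1
```

```bash
cat > chk.py <<'E'
from fit import *
import runpy; runpy.run_path("st.py")
t=ctrl.observe()["ee_pos"]
obs=[]
for n in["top","side"]:
    C=cam(n);ctrl.grab_frame(n);m=ctrl.silhouettes(n,"mirror")
    print(n,"pin",[(np.round(k["xy"],0).tolist(),round(k["p"],2)) for k in ctrl.mark_of(n,"pin")],"exp",proj(n,[.5528,-.1143,.102]).round(0))
    if m:
        sl=m[0]["pixels"].astype(np.float32);ys,xs=np.nonzero(sl);print(n,m[0]["p"],xs.min(),xs.max(),ys.min(),ys.max())
        for th in(-4,-40,-84):
            r=render([t[0],t[1],.110,np.radians(th)],C);v=np.ones_like(r);print(th,"visible inside model",np.minimum(r,sl).sum()/sl.sum(), "IoU",np.minimum(r,sl).sum()/np.maximum(r,sl).sum())
E
python3 chk.py
```

```text
27.275 [ 0.56020971 -0.01396503  0.16310478] 4.035707882146175 [-6.03957886  1.04187797 19.35429303] [-0.04876856  1.47183985  0.49947378] 50.10557949542999 0.01191523498266776
top pin [([113.0, 230.0], 0.43)] exp [317. 204.]
side pin [([224.0, 288.0], 0.76), ([256.0, 348.0], 0.52), ([297.0, 150.0], 0.44)] exp [296. 152.]
```

```bash
python3 - <<'E'
from fit import *
C=cam("wrist");ctrl.grab_frame("wrist");m=ctrl.silhouettes("wrist","mirror");t=ctrl.observe()["ee_pos"]
for k in m[:1]:
    ys,xs=np.nonzero(k["pixels"]);print(k["p"],xs.min(),xs.max(),ys.min(),ys.max())
    v=np.ones((384,512));v[250:]=0
    print(fit([(C,k["pixels"].astype(np.float32),v)],[t[0],t[1],.11,np.radians(-86)],z=.110), np.radians(-4-80))
E
python3 st.py
```

```text
0.57 220 293 148 285
(array([ 0.56011713, -0.01241664, -1.49496977]), np.float64(0.05590617701138001)) -1.4660765716752369
27.675 [ 0.56022269 -0.01395573  0.16310664] 4.037726982886447 [-5.67742659  0.70910581 19.35229388] [0.02080383 1.49029352 0.41634092] 50.10576903820038 0.012339653772822206
```

Mirror fitted at yaw −85.7° (81.7° from the slots), centred on the socket, at the stop, pressed home and held.

```bash
python3 -c "
from cell import ctrl
print(ctrl.finish_job())"
```

```text
the job is handed in; nothing more can be done
None
```

The job is handed in, with no verdict returned: by my measurements the pin is seated in the fork and let go, and the mirror is home in the socket, turned about 82° clockwise to the stop and held there with a 50 N grip.

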